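# Close the charcoal box: lid under the lip, then down flat

### The arm

A 6-joint arm with a two-finger parallel gripper is mounted at the origin on a cart in front of the work surface, level with it; the furniture and walls round the work are solid. World frame = base frame: x ahead of the robot, y to its left, z up, the work surface at z = 0. Lengths are in mm, angles in degrees, forces in N, time in s.
With the tool pointing down it reaches from about 250 to 775 mm from the base axis. Payload 8.9 kg.
Tool frame: the origin (TCP) lies at the very end of the fingers, on their centre line; the grasp point (between the pads) lies 19 mm behind it (r.pinch_z is the distance from the TCP to the grasp point, in mm); z points along the fingers, y is the line along which they close (so a half turn about z gives the same grasp; the last joint's range is limited). The gripper opens to 85 mm and grips with 20 to 120 N. Pads are 22 mm wide; open, the fingers measure 114 mm over their backs; the gripper's body (76 mm by 85 mm) begins 54 mm behind the grasp point. The pads swing forward as they close: fully open they stand 13 mm farther back than shut.
Start: joints at [57.164, 16.656, -8.789, 64.555, 0, 82.019], TCP at [220.663, 476.373, 231.305] pointing down, gripper open.
Joint ranges: [-144.48, 144.48], [-52.06, 99.96], [-74.48, 78.29], [-112.23, 115.85], [-86.99, 84.42], [-180, 180]. Speed limits (degrees/s): [127.2, 127.2, 159.86, 180, 180, 180].

### API

Orientations are given as a 3x3 rotation matrix whose columns are the frame's x, y, z axes.
In Python, from workcell import r, monitor, cams, order gives the robot as it stands. Calls block until the motion is done:
- r.reach(position, orientation): joint-space move of the TCP to a pose.
- r.line_to(position, rot=None, max_speed=150, force_limit=None): straight line of the TCP; rot=None keeps the orientation; max_speed is the mean speed in mm/s. With force_limit (N) it stops when the force on the tool has changed by that much, and returns True; else False.
- r.goto_joints(angles): joint-space move.
- r.move_gripper(opening, force=None): finger opening in mm; force is the grip in N (None keeps the last); returns when the fingers have stopped.
- r.hold(seconds).
- r.solve_ik(position, orientation): joint angles nearest the present ones, or None.
- monitor.get_state(): the state.
- cams.read_camera(name): name is "scene" or "top" or "wrist"; returns the picture (480x640x3 uint8, red, green, blue); there is no depth.
- cams.calibration(name): a dict with "fovy" (degrees; the focal length in pixels is half the picture's height over the tangent of half this angle, whatever the lens; pixels are square), "cx", "cy" (the principal point, pixels), "rvec" (rotation vector, rad) and "tvec" (3), from world to camera coordinates, as OpenCV has them. Camera axes: x right, y down, z forward; pixel columns grow to the right and rows downward; lengths in mm; the calibration is good to about 2 mm. The wrist camera is an equidistant fisheye: a pixel r from the principal point sees the ray r / f radians off the axis. A picture is of the moment at which its call begins: read the wrist's pose just before it. calibration takes no time and is no camera call; for the wrist camera it gives the pose at the moment of the call.
A pose or a line that the arm cannot do raises r.Unreachable and nothing moves.
- order.close_job(): hands the job in; it is judged then, once.
The state is a dict: "t": time; "joint_positions": joint angles; "dq": joint speeds; "joint_efforts": joint torques, N m; "ee_pos": TCP position; "ee_rot": TCP orientation; "wrist_force": force on the tool from outside, world axes, zero at the start; "moment": the same for the moment, N m; "finger_gap": finger opening in mm; "grasp_force": force on a finger pad.
Only numpy, scipy, OpenCV 4.12 (cv2) and the standard library are available. Lean on these libraries where they do the work, as an engineer would, in place of code of your own. Each camera call takes 0.05 s, during which the arm holds its last target. There are 200 camera calls.

### The job

Put the lid with the blue grip on the open charcoal box: tilt it, slip one end under the blue lip of the box, then lower the other end inside the raised stop so that the lid lies flat on the ledge of the box, and let go. Leave the lid with the red grip where it is.

Things in the scene. Friction and masses are not known exactly. Their poses are not given: they have to be found in the camera images.
- charcoal_box: open wooden box holding charcoal sticks, fixed, 172 (own x) by 134 mm (own y); x within 20 degrees of straight ahead of the robot. Origin: centre of its underside, z up. Recess for the lid: x -75 to 75, y -57 to 57 mm, on a flat ledge 24 mm high round a 100 by 56 mm well. Blue lip over the -x (robot's) end. Stop at the +x end: x 75 to 87 mm, 50 mm high. Side walls 34 mm high, 10 mm thick.
- lip_edge (a point): middle of the lower free edge of the box's fixed blue lip, at x -43, y 0, height 52 mm in the box (28 mm above the ledge); axes as the box's. The lip is 8 mm thick and covers x -85 to -43 mm, its sides closed by cheeks, end wall at x -75. From lip to stop it is 118 mm: the 130 mm lid enters only tilted some 15 to 20 degrees, its -x end lower and first under the lip.
- blue_lid: the right loose lid, flat on the table: plywood, 130 (own x) by 90 (own y) by 8 mm, 0.14 kg, with a blue upright grip bar on the middle of its top, 56 mm long (x), 18 mm thick (y), top 42 mm above the underside of the lid. Origin: centre of the underside; z up. Same either way round; x within 30 degrees of straight ahead. 
- red_lid: another, smaller loose lid, flat on the table: plywood, 100 (own x) by 76 (own y) by 8 mm, 0.14 kg, with a red upright grip bar on the middle of its top, 56 mm long (x), 18 mm thick (y), top 42 mm above the underside of the lid. Origin: centre of the underside; z up. Same either way round; x within 30 degrees of straight ahead. Leave it alone.

How it is judged (in metres and radians):
At the end, for the whole second after the job is handed in: The blue-gripped lid lies in the recess of the charcoal box, one end under the lip and the other inside the stop: its centre within 16 mm (x) and 18 mm (y) of the middle of the recess, its underside within 5 mm of the ledge, level within 4.5 degrees, turned no more than 15 degrees, at rest (x of blue_lid in the frame of charcoal_box between -0.016 and 0.016 m and y of blue_lid in the frame of charcoal_box between -0.018 and 0.018 m and z of blue_lid in the frame of charcoal_box between 0.019 and 0.029 m and angle between the z axis of blue_lid and the z axis of charcoal_box, either way round below 0.08 rad and angle between the x axis of blue_lid and the x axis of charcoal_box, either way round below 0.26 rad and linear speed of blue_lid below 0.02 m/s); the robot touches nothing.
It fails at once if the red-gripped lid is moved more than 40 mm (distance of red_lid from where it was at the start of the episode above 0.04 m).
It also fails if it takes over 40 s, if anything falls off the work surface, if the arm or the gripper's body presses on something with over 40 N, if the wrist force passes 120 N, or if a joint passes its speed limit or range.

## Working session

There is one attempt and no reset: what is moved stays moved. The work goes in short steps, each a Python script; the robot and the scene stay as the last script left them, time stands still between calls to the robot, and variables do not carry over. Pictures are saved under pics/ and viewed, at most 10 in all, crops included, and the job is handed in when it is done.

```bash
mkdir -p pics
cat > h.py <<'E'
import numpy as np, cv2
from workcell import r, monitor, cams, order
def snap(n,f):
    c=cams.calibration(n); im=cams.read_camera(n); cv2.imwrite('pics/'+f,im[:,:,::-1]); return im,c
def ray(c,u,v,fish=False):
    f=240/np.tan(np.radians(c['fovy'])/2); x=np.array([u-c['cx'],v-c['cy']])/f
    if fish:
        t=np.hypot(*x); d=np.array([*(x/t*np.sin(t)),np.cos(t)])
    else: d=np.array([*x,1.])
    R=cv2.Rodrigues(np.array(c['rvec'],float))[0]; t=np.array(c['tvec'],float).ravel()
    return -R.T@t, R.T@d
def at_z(c,u,v,z,fish=False):
    o,d=ray(c,u,v,fish); return o+d*(z-o[2])/d[2]
def proj(c,P):
    f=240/np.tan(np.radians(c['fovy'])/2)
    K=np.array([[f,0,c['cx']],[0,f,c['cy']],[0,0,1]])
    return cv2.projectPoints(np.array(P,float).reshape(-1,1,3),np.array(c['rvec'],float),np.array(c['tvec'],float),K,None)[0].reshape(-1,2)
E
python3 - <<'E'
from h import *
snap('top','top.png'); snap('scene','scene.png')
for n in('top','scene'):print(cams.calibration(n))
print(monitor.get_state()['t'])
E
```

```text
{'fovy': 44.356359877928334, 'cx': 327.6472555798536, 'cy': 251.01661052728718, 'rvec': array([ 2.10477761, -2.12047993,  0.22749378]), 'tvec': array([  28.78830411,  527.92021323, 1182.36220941])}
{'fovy': 47.25966548152524, 'cx': 317.8414952603663, 'cy': 248.22598836839435, 'rvec': array([ 1.33015789, -2.20892628,  0.9584335 ]), 'tvec': array([260.56955692, 371.98202523, 655.79647943])}
0.1
```

View pics/top.png

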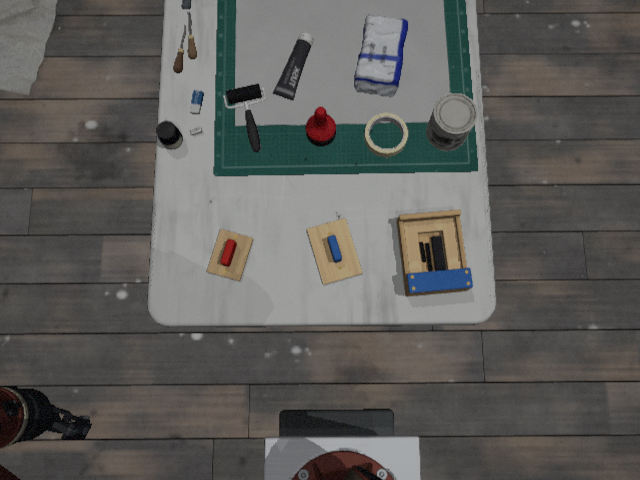

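View pics/scene.png

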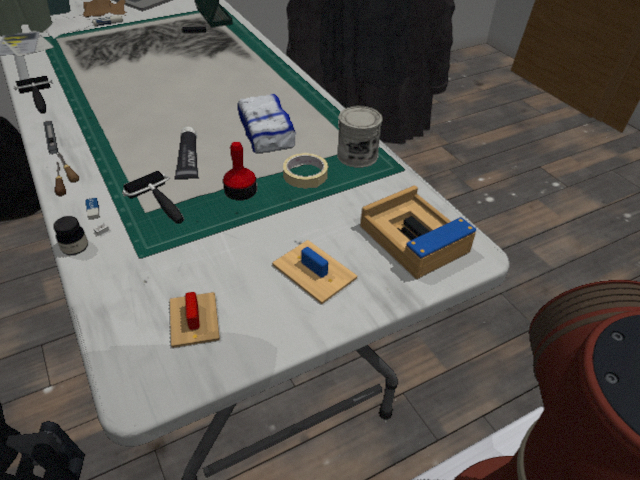

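The top view shows the red lid near (230,255), the blue lid near (334,250), and the box at 400–472 × 210–296 with the lip at the bottom. I'll enlarge both areas to get the corners.

Run:
```python
import cv2
a=cv2.imread('pics/top.png')[200:305,300:480]; cv2.imwrite('pics/tc.png',cv2.resize(a,None,fx=4.4,fy=4.4,interpolation=cv2.INTER_CUBIC))
a=cv2.imread('pics/scene.png')[180:310,265:485]; cv2.imwrite('pics/sc.png',cv2.resize(a,None,fx=3.6,fy=3.6,interpolation=cv2.INTER_CUBIC))
```

```text
(no output)
```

View pics/tc.png

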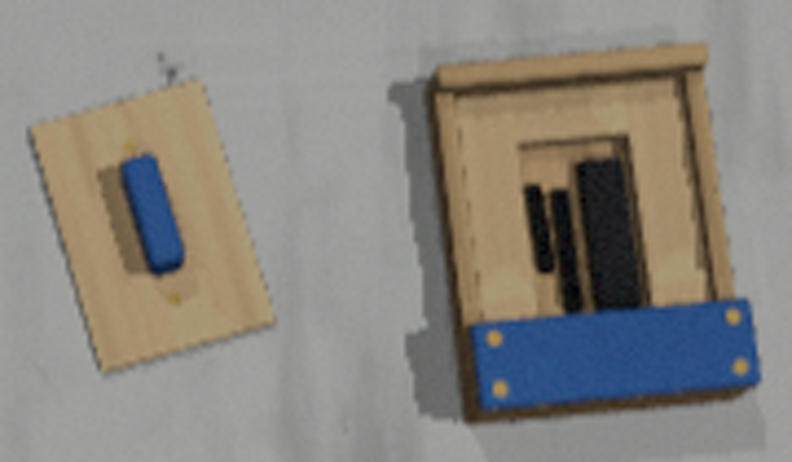

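View pics/sc.png

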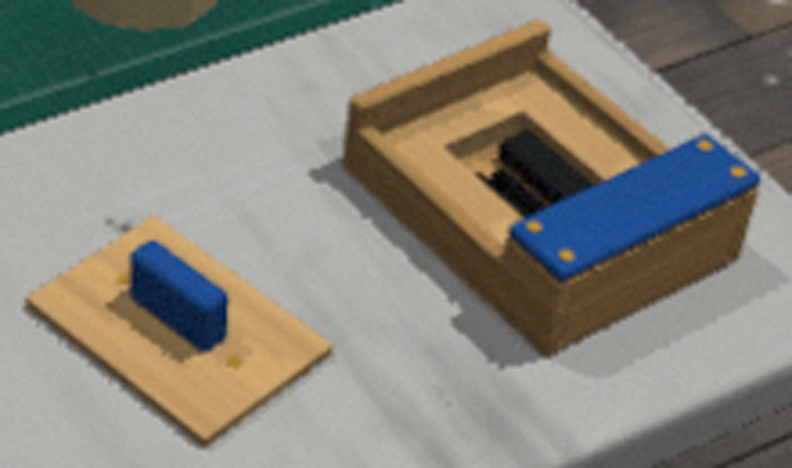

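```bash
cat > fit.py <<'E'
from h import *
from scipy.optimize import least_squares
T=lambda u,v:(300+(u+.5)/4.4-.5,200+(v+.5)/4.4-.5)
S=lambda u,v:(265+(u+.5)/3.6-.5,180+(v+.5)/3.6-.5)
lid=[(65,45,8),(65,-45,8),(-65,-45,8),(-65,45,8)]
lip=[(-43,67,60),(-43,-67,60),(-85,-67,60),(-85,67,60)]; st=[(87,67,50),(87,-67,50)]
def fit(name,tp,tpx,sp,spx):
    ct,cs=cams.calibration('top'),cams.calibration('scene')
    def W(p,P):
        c,s=np.cos(p[2]),np.sin(p[2]); P=np.array(P,float); return P@np.array([[c,s,0],[-s,c,0],[0,0,1]])+[p[0],p[1],0]
    for w in((1,1),(1,0),(0,1)):
        def f(p): return np.r_[w[0]*(proj(ct,W(p,tp))-[T(*q) for q in tpx]).ravel(), w[1]*(proj(cs,W(p,sp))-[S(*q) for q in spx]).ravel()]
        g=at_z(ct,*np.mean([T(*q) for q in tpx],0),30)
        s=least_squares(f,[g[0],g[1],0],x_scale=[100,100,1])
        print(name,w,s.x[:2].round(1),np.degrees(s.x[2]).round(2),'maxres px',abs(s.fun).max().round(2), (s.fun.round(1) if w==(1,1) else ''))
fit('lid',lid,[(30,128),(203,80),(275,322),(103,373)],lid,[(27,298),(152,217),(331,348),(206,440)])
fit('box',lip+st,[(472,325),(748,300),(760,382),(484,412),(437,70),(707,45)],lip+st+[(-85,67,0)],[(512,232),(707,137),(760,178),(565,280),(352,100),(545,22),(550,355)])
E
python3 fit.py
```

```text
lid (1, 1) [540.2  11.5] 15.84 maxres px 1.57 [-0.7 -0.7 -0.9 -0.8 -0.1 -0.2 -0.9 -0.3 -0.2  0.3  1.1 -0.2  1.6 -0.3
  0.2  0.6]
lid (1, 0) [539.1  10.1] 15.75 maxres px 0.52 
lid (0, 1) [541.   12.4] 15.94 maxres px 0.9 
box (1, 1) [ 527.4 -201. ] 4.85 maxres px 2.74 [-0.8 -0.3  0.3 -0.4  0.5  0.8 -1.1 -0.1 -0.7 -1.1 -0.1 -0.9 -0.5 -1.2
  0.9 -1.   2.5  0.4  0.6 -0.3 -0.5 -0.1 -0.6 -0.9 -0.3  2.7]
box (1, 0) [ 526.7 -201.6] 5.03 maxres px 1.04 
box (0, 1) [ 527.9 -200.7] 4.79 maxres px 2.63
```

```bash
cat > plan.py <<'E'
from h import *
from scipy.spatial.transform import Rotation as Ro
LID=np.array([540.2,11.5,0]); LY=15.84; BOX=np.array([527.4,-201,0]); BY=4.85
H=14
def tool(p,yaw,pitch,flip):
    Rl=Ro.from_euler('ZY',[yaw,pitch],degrees=True).as_matrix()
    return np.array(p)+Rl@[0,0,H], Rl@np.diag([-1,1,-1] if flip else [1,-1,-1])
def inbox(ex,ez,pitch,flip,y=0):
    """lid pose from its lower -x underside end (ex,ez) in the box frame, pitch>0 = +x end up"""
    a=np.radians(pitch); c=[ex+65*np.cos(a),y,ez+65*np.sin(a)]
    return tool(BOX+Ro.from_euler('z',BY,degrees=True).apply(c),BY,-pitch,flip)
E
python3 - <<'E'
from plan import *
for fl in(0,1):
    for n,P in dict(pick=tool(LID,LY,0,fl),up=tool(LID+[0,0,120],LY,0,fl),pre=inbox(-15,110,18,fl),ins=inbox(-63,28,18,fl),flat=inbox(-63,24,0,fl)).items():
        q=r.solve_ik(*P); print(fl,n,None if q is None else np.round(q,0), P[0].round(0))
E
```

```text
0 pick [ -7.  31. -23.  36.   0. 158.] [540.  12.  14.]
0 up [ -7.  23. -16.  52.   0. 158.] [540.  12. 134.]
0 pre [-32.  18. -25.  33.  11. 145.] [ 570. -197.  143.]
0 ins [-35.  20. -37.  19.  12. 141.] [ 522. -201.   61.]
0 flat [-28.  31. -18.  41.   0. 147.] [ 529. -201.   38.]
1 pick [ -7.  31. -23.  36.   0. -22.] [540.  12.  14.]
1 up [ -7.  23. -16.  52.   0. -22.] [540.  12. 134.]
1 pre [-32.  18. -25.  33.  11. -35.] [ 570. -197.  143.]
1 ins [-35.  20. -37.  19.  12. -39.] [ 522. -201.   61.]
1 flat [-28.  31. -18.  41.   0. -33.] [ 529. -201.   38.]
```

Run:
```python
from plan import *
r.move_gripper(55)
r.reach(*tool(LID+[0,0,110],LY,0,0))
p,R=tool(LID,LY,0,0)
print(r.line_to(p,R,max_speed=100,force_limit=15))
print(monitor.get_state()['ee_pos'])
r.move_gripper(5,60)
s=monitor.get_state(); print(s['finger_gap'],s['grasp_force'],s['wrist_force'])
p,R=tool(LID+[0,0,130],LY,0,0); r.line_to(p,R)
r.reach(*inbox(-15,110,18,0))
s=monitor.get_state(); print(s['t'],s['finger_gap'],s['ee_pos'],s['wrist_force'])
im,_=snap('scene','s2.png'); a=im[60:310,240:540,::-1]; cv2.imwrite('pics/s2c.png',cv2.resize(a,None,fx=2.4,fy=2.4,interpolation=cv2.INTER_CUBIC))
snap('top','t2.png')
```

```text
False
[540.66638387  11.4518461   14.54160376]
17.22840215971587 59.668487906455994 [-1.34526662 -0.27184696  6.07915145]
6.1167 17.32042283391505 [ 569.24029339 -196.82790996  142.80716977] [-0.09005014  0.45092239 -0.98274951]
```

View pics/s2c.png

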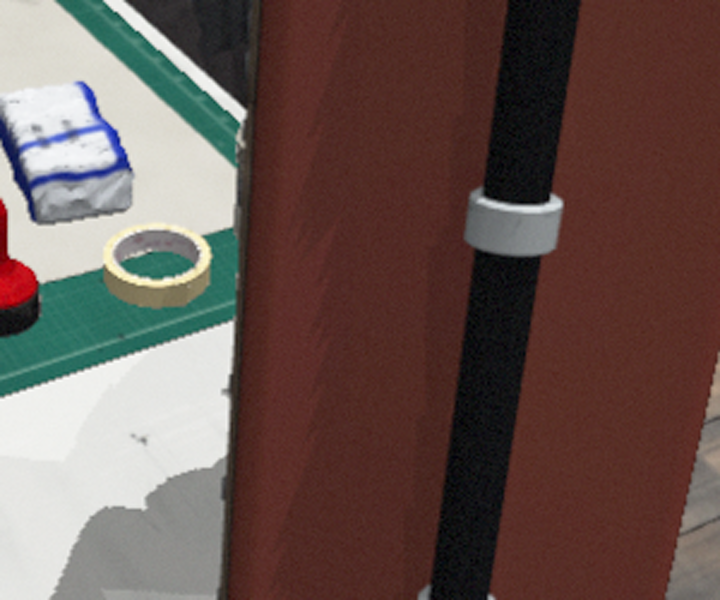

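The arm hides the lid in the scene view, but the gap of 17.3 mm and the change in force say it is held. I'll check with the wrist camera.

Run:
```python
from plan import *
im,c=snap('wrist','w1.png'); print(c)
```

```text
{'fovy': 65.70646984690485, 'cx': 321.7095208620143, 'cy': 240.75097140329038, 'rvec': array([ 2.29424707, -2.10431057,  0.03878206]), 'tvec': array([-245.24131026,  583.31051745,  277.73076114])}
```

View pics/w1.png

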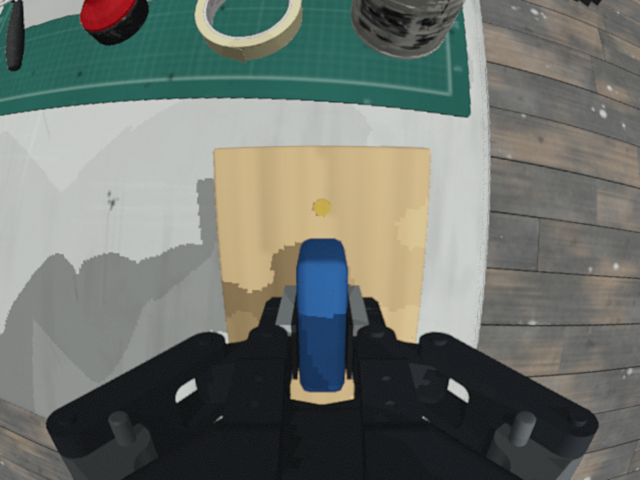

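The wrist view shows the lid held straight, with its far top corners at (214,149) and (430,149). I'll check those against the expected (65, ±45, 8) in the lid frame.

Run:
```python
from plan import *
c=cams.calibration('wrist'); s=monitor.get_state()
Rl=np.array(s['ee_rot'])@np.diag([1,-1,-1]); p=np.array(s['ee_pos'])-Rl@[0,0,H]
for uv in((214,149),(430,149),(324,240)):
    o,d=ray(c,*uv,True); o=Rl.T@(o-p); d=Rl.T@d; 
    for z in(8,42): print(uv,z,(o+d*(z-o[2])/d[2]).round(1))
print(Ro.from_matrix(Rl).as_euler('ZYX',degrees=True))
```

```text
(214, 149) 8 [65.5 42.7  8. ]
(214, 149) 42 [66.2 32.7 42. ]
(430, 149) 8 [ 65.5 -44.8   8. ]
(430, 149) 42 [ 66.2 -34.7  42. ]
(324, 240) 8 [27.2 -1.8  8. ]
(324, 240) 42 [36.7 -1.6 42. ]
[  4.9581663  -17.96123341   0.03418456]
```

Lid-in-hand matches the model to about 1 mm, so I'll insert it.

Run:
```python
from plan import *
def go(ex,ez,pt,v,fl):
    hit=r.line_to(*inbox(ex,ez,pt,0,1),max_speed=v,force_limit=fl); s=monitor.get_state()
    print((ex,ez,pt),hit,round(s['t'],1),s['ee_pos'].round(1),np.round(s['wrist_force'],1),round(s['finger_gap'],1)); return hit
ok=not go(-15,44,18,80,8) and not go(-63,28,18,50,8)
if ok:
    for pt,ez in((12,27),(6,26),(2,25.5)):
        if go(-63,ez,pt,40,10): break
im,c=snap('wrist','w2.png')
```

```text
(-15, 44, 18) False 7.2 [ 570.1 -196.6   77.9] [-0.3 -0.2 -1.9] 16.7
(-63, 28, 18) False 8.4 [ 522.2 -200.6   61.6] [ 0.2  0.1 -2. ] 17.3
(-63, 27, 12) False 8.8 [ 525.8 -199.9   54.1] [ 1.  -0.5 -2.9] 17.0
(-63, 26, 6) False 9.1 [ 527.5 -199.7   46.4] [-0.2 -0.3 -1.8] 17.0
(-63, 25.5, 2) False 9.4 [ 528.8 -199.7   41.6] [ 0.8 -0.4 -1.3] 17.3
```

View pics/w2.png

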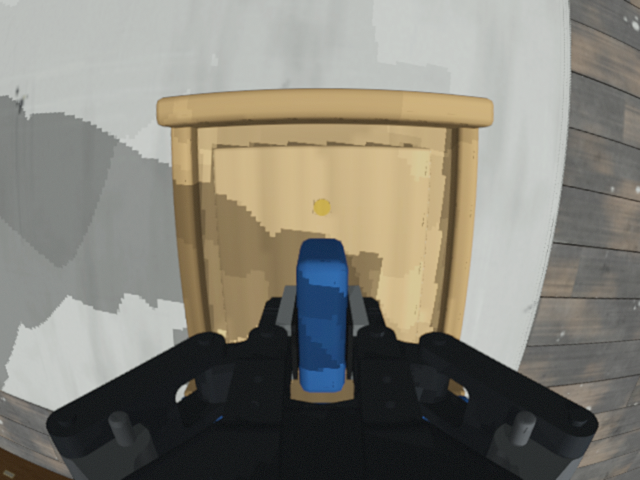

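The wrist view shows the lid inside the recess. Its far edge is at row 147, inside the stop, and the side gaps are even (left edge 212 against wall 197, right edge 432 against wall 448). Now I'll lower it to contact, release and retreat.

Run:
```python
from plan import *
print(r.line_to(*inbox(-63,22.5,0,0,1),max_speed=15,force_limit=6)); s=monitor.get_state(); print(s['ee_pos'],s['wrist_force'])
r.move_gripper(45)
p,R=np.array(s['ee_pos']),np.array(s['ee_rot'])
r.line_to(p+[0,0,120],R,max_speed=100); r.reach([400,150,280],R); r.hold(.3)
im,_=snap('scene','s3.png'); snap('top','t3.png')
t=cv2.imread('pics/t3.png')[195:305,390:485]; a=im[180:290,340:485,::-1]
cv2.imwrite('pics/f.png',np.hstack([cv2.resize(x,(390,450),interpolation=cv2.INTER_CUBIC) for x in(t,a)]))
print(monitor.get_state()['t'])
```

```text
True
[ 528.80380878 -199.96407235   38.43277103] [-1.08442302 -0.30795385  5.06394643]
16.4917
```

View pics/f.png

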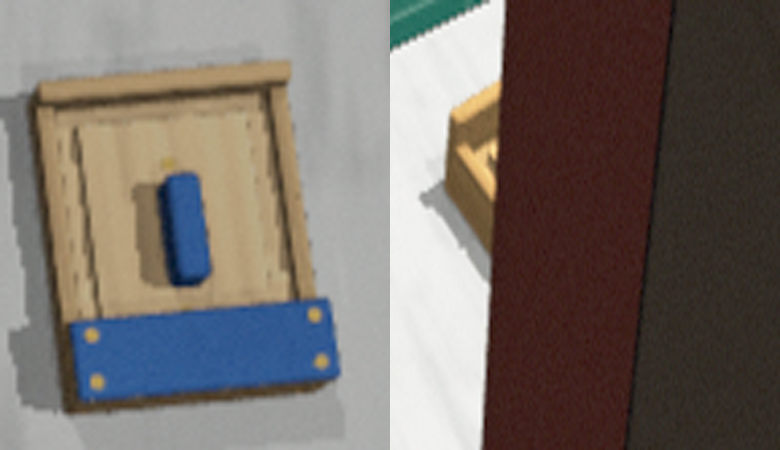

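The top view shows the lid flat in the recess, with its near end under the lip and its far end inside the stop. Contact came at TCP height 38.4, where 38 was expected for lying on the ledge, so I'll hand the job in.

```bash
python3 -c "
from h import *
print(order.close_job())"
```

```text
the job is handed in; nothing more can be done
None
```

The blue-gripped lid is in the charcoal box, one end under the lip and the other inside the stop, lying on the ledge as far as the top view and contact height show; I let go, left the red lid alone and handed the job in at about 16.5 s (no verdict was returned).

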